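# Bed a tube block down onto its parallels in the bench vise

### The arm

A 6-joint arm with a two-finger parallel gripper is mounted at the origin on a cart in front of the work surface, level with it; the furniture and walls round the work are solid. World frame = base frame: x ahead of the robot, y to its left, z up, the work surface at z = 0. Lengths are in mm, angles in rad, forces in N, time in s.
With the tool pointing down it reaches from about 350 to 725 mm from the base axis. Payload 6 kg.
Tool frame: the origin (TCP) lies midway between the tips of the shut fingers; the grasp point (between the pads) lies 19 mm behind it (bot.tcp_to_grasp is the distance from the TCP to the grasp point, in mm); z points along the fingers, y is the line along which they close (so a half turn about z gives the same grasp; the last joint's range is limited). The gripper opens to 85 mm and grips with 20 to 120 N. Pads are 22 mm wide; open, the fingers measure 114 mm over their backs; the gripper's body (76 mm by 85 mm) begins 54 mm behind the grasp point. The pads swing forward as they close: fully open they stand 13 mm farther back than shut.
Start: joints at [1.627, 0.04, 0.085, 0, -1.615, -0.334], TCP at [164.518, 576.981, 231.261] pointing down, gripper open.
Joint ranges: [-2.56, 2.56], [-1.29, 2.01], [-1.08, 1.49], [-3.29, 1.98], [-2.81, -0.18], [-2.99, 2.99]. Speed limits (rad/s): [2.57, 2.57, 3.01, 3.14, 3.14, 3.14].

### API

Orientations are given as a unit quaternion [x, y, z, w].
In Python, from station import bot, grab_frame, get_calibration, workorder gives the robot as it stands.
- The arm moves only by the shell command python3 -m inch 'ROWS' [FORCE]. ROWS is text: rows parted by semicolons, each of 5 numbers parted by spaces: the gripper command: -1 is shut, 1 is fully open, values between are in proportion, then the shift along the tool's x, y, z in cm, then the turn about the tool's z in degrees. A call has 1 to 10 rows; each row shifts and turns the commanded pose from where the row before left it, along the tool's axes as they then stand; what a row does not reach is not made up. A row lasts 1/10 s, in which the tool goes at most 50 mm and 8.59 degrees, less where a joint would pass 70% of its speed; a pose out of reach is approached as far as the arm can. A call is refused whole if a number of a shift passes 5 or a number of a turn 8.59, either way. A call with a gripper value outside its range is refused whole. The fingers move at their own pace and stop on an object; FORCE is the grip in N (left out, the last holds). Time passes only in rows, so rows that do not move let the fingers close. It gives the time, the measured TCP pose, the force, the opening and the grip force at its end, in the units of the state.
- bot.read_state(): the state, without advancing time (a new reading comes with each control period).
- grab_frame(name): name is "side" or "top"; returns the picture (400x640x3 uint8, red, green, blue); there is no depth.
- get_calibration(name): a dict with "intrinsics" (3x3 intrinsics, pixels), "R" (3x3) and "t" (3): a world point X has camera coordinates R X + t. Camera axes: x right, y down, z forward; pixel columns grow to the right and rows downward; lengths in mm; the calibration is good to about 2 mm. A picture is of the moment at which its call begins. get_calibration takes no time and is no camera call.
- workorder.close_job(): hands the job in; it is judged then, once.
The state is a dict: "clock": time; "q": joint angles; "qvel": joint speeds; "effort": joint torques, N m; "tool_pos": TCP position; "orientation": TCP orientation; "contact_force": force on the tool from outside, world axes, zero at the start; "torque": the same for the moment, N m; "grip_width": finger opening in mm; "grip_force": force on a finger pad.
Only numpy, scipy, OpenCV 4.12 (cv2) and the standard library are available. Lean on these libraries where they do the work, as an engineer would, in place of code of your own. Each camera call takes 0.05 s, during which the arm holds its last target. There are 200 camera calls.

### The job

The metal tube block in the small vise has ridden up and sits crooked above its two steel parallel strips. Slide the strip that sticks out back under the block until its ends are in line with its neighbour's, then tap or press the block down with closed fingers, on both sides, until it lies flat and so firmly on both strips that neither can be slid any more. It needs a firm push but no blows (never more than about 40 N on the block), and leave the bottle and the tube racks beside the vise alone.

Things in the scene. Friction and masses are not known exactly. Their poses are not given: they have to be found in the camera images.
- vise: low grey vise, fixed to the bench. Origin on the bench top midway between the jaws; x along the jaws (away from the robot, yaw to 0.45 rad), y the closing direction, z up. Jaws x -45 to +45, inner faces y = +-35.5, outer y = +-58, tops z = 64 mm. Base x -50 to +50. Screw and cross bar at the -y end reach y = -114, z up to 54 mm.
- vise_bed (a point): centre of the vise's bed, 18 mm above the bench, axes as the vise's. The bed (x -50 to +50) has two channels along x, centred on y = +28 and y = -28 mm and 14 mm wide, with a rib 6 mm high between them; a strip lies in each, on a springy rubber liner (floor at 18 mm, gives 1 mm for 6 to 8 N).
- tube_block: aluminium block 80 x 68 x 36 mm (x, y, z), origin at the centre of its underside. Friction in the jaws holds it wherever it is left; it can only move up and down and rock about x. It starts 4.5 to 8 mm too high, rocked up to 0.055 rad either way. Seated, it is level, its underside 36 to 38 mm above the bench.
- block_top (a point): centre of the block's top, 72 to 74 mm above the bench when seated; flat but for two wells 18 mm wide at x = +-25, y = 0. Sinks under 8 to 13 N pressed at the middle or 20 mm off to a side (+-y), where it rocks first; on both strips the force climbs steeply, and 15 N on each side, then 20 to 30 N at the middle, leaves it clamped on them. Over 40 N is too much.
- strip_a: loose steel strip 112 x 10 x 20 mm (x, y, z), 0.13 to 0.23 kg, origin at the centre of its underside, lying in the vise's left (+y) or right (-y) channel under the block. Home is x = 0 in the vise's frame, its ends then 6 mm past the bed. One of the two strips (either) starts pulled out 28 to 38 mm to -x of the vise (to the robot); while the block is up it slides under 1 to 3 N.
- strip_b: the equal second strip in the other channel, origin and axes as strip_a. One of the two is home already, within 2 mm; which one, and in which channel, varies.
- bottle: white plastic dropper bottle, 41 mm wide, 108 mm high, standing left of the vise, not to be disturbed; origin at the centre of its underside
- empty_rack: empty grey five-place tube rack 24 x 129 x 58 mm behind the vise, not to be disturbed; origin at the centre of its underside
- filled_rack: grey five-place tube rack with uncapped tubes, 24 x 129 x 107 mm, behind the vise to the right, not to be disturbed; origin at the centre of its underside

How it is judged (in metres and radians):
On the way, in this order (a step that is already met when the one before it is completed fails the run):
1. the pulled-out strip has been slid home, both strips lying in line within 5 mm, while the block is still up (x of strip_a in the frame of vise between -0.005 and 0.005 m and x of strip_b in the frame of vise between -0.005 and 0.005 m and z of strip_a in the frame of vise between 0.0145 and 0.021 m and z of strip_b in the frame of vise between 0.0145 and 0.021 m and z of tube_block in the frame of vise above 0.04 m), for 0.2 s.
2. the block lies level on both strips and bears on each (x of strip_a in the frame of vise between -0.005 and 0.005 m and x of strip_b in the frame of vise between -0.005 and 0.005 m and z of strip_a in the frame of vise between 0.0145 and 0.021 m and z of strip_b in the frame of vise between 0.0145 and 0.021 m and z of tube_block in the frame of vise between 0.034 and 0.039 m and angle between tube_block's own z axis and vertical below 0.03 rad and contact force between tube_block and strip_a above 1.5 N and contact force between tube_block and strip_b above 1.5 N), for 0.2 s.
At the end, for the whole second after the job is handed in: Both strips lie on the vise's bed, their origins within 5 mm of x = 0 in the vise's frame; the block's underside lies at seated height (34 to 39 mm above the bench), its top within 0.03 rad of level, at rest, and it bears on each of the two strips with more than 1.5 N (all of step 2 and linear speed of tube_block below 0.01 m/s); the robot touches nothing.
It fails at once if the block is pressed with more than 40 N (contact force between tube_block and the fingers above 40 N or contact force between tube_block and the arm above 40 N).
It fails at once if the bottle is disturbed (moved over 20 mm or tipped) (distance of bottle from where it was at the start of the episode above 0.02 m or angle between bottle's own z axis and vertical above 0.3 rad).
It fails at once if the empty rack is disturbed (moved over 20 mm or tipped) (distance of empty_rack from where it was at the start of the episode above 0.02 m or angle between empty_rack's own z axis and vertical above 0.3 rad).
It fails at once if the filled rack is disturbed (moved over 20 mm or tipped) (distance of filled_rack from where it was at the start of the episode above 0.02 m or angle between filled_rack's own z axis and vertical above 0.3 rad).
It also fails if it takes over 61 s, if anything falls off the work surface, if the arm or the gripper's body presses on something with over 40 N, if the wrist force passes 120 N, or if a joint passes its speed limit or range.

## Working session

There is one attempt and no reset: what is moved stays moved. The work goes in short steps, Python scripts to look and compute and a shell command to move; the robot and the scene stay as the last step left them, time stands still between calls to the robot, and variables do not carry over. Pictures are saved under pics/ and viewed, at most 10 in all, crops included, and the job is handed in when it is done.

```bash
mkdir -p pics; ls; python3 - <<'E'
from station import bot, grab_frame, get_calibration
import cv2
for n in ("side","top"):
    cv2.imwrite(f"pics/{n}0.png",grab_frame(n)[:,:,::-1]); c=get_calibration(n); print(n,c)
print(bot.read_state())
E
```

```text
pics
side {'intrinsics': array([[428.18932482,   0.        , 317.38634521],
       [  0.        , 428.18932482, 200.97439446],
       [  0.        ,   0.        ,   1.        ]]), 'R': array([[-0.99729477, -0.07271274, -0.01076995],
       [-0.03913515,  0.64926276, -0.75955665],
       [ 0.06222197, -0.7570804 , -0.65035198]]), 't': array([ 664.23156562,   -3.89689116, 1014.34972306])}
top {'intrinsics': array([[364.76948408,   0.        , 318.55644867],
       [  0.        , 364.76948408, 193.67842814],
       [  0.        ,   0.        ,   1.        ]]), 'R': array([[ 2.19015641e-03, -9.99975117e-01, -6.70581776e-03],
       [-9.80907574e-01, -8.44263740e-04, -1.94472669e-01],
       [ 1.94462169e-01,  7.00371299e-03, -9.80885015e-01]]), 't': array([127.47476363, 637.05078466, 785.81145151])}
{'clock': 0.1, 'q': array([ 1.62668184e+00,  4.07805915e-02,  8.39197814e-02, -4.17857645e-04,
       -1.61550674e+00, -3.33687956e-01]), 'qvel': array([ 0.00199046, -0.00112176,  0.0010003 ,  0.0012031 , -0.00070202,
        0.00109972]), 'effort': array([-5.53795660e-03, -3.69341612e+01,  3.48287165e+01,  6.95204124e+00,
       -4.53697445e-03, -1.95134533e-06]), 'tool_pos': array([164.39765992, 576.73233659, 230.36551567]), 'orientation': array([ 9.90369669e-01, -1.38445869e-01, -5.27187779e-05,  8.11157637e-04]), 'contact_force': array([-0.28227142,  0.33518956,  1.08524136]), 'torque': array([-0.02666269,  0.00639123, -0.04096946]), 'grip_force': 0.0, 'grip_width': 85.58607086729934}
```

View pics/side0.png

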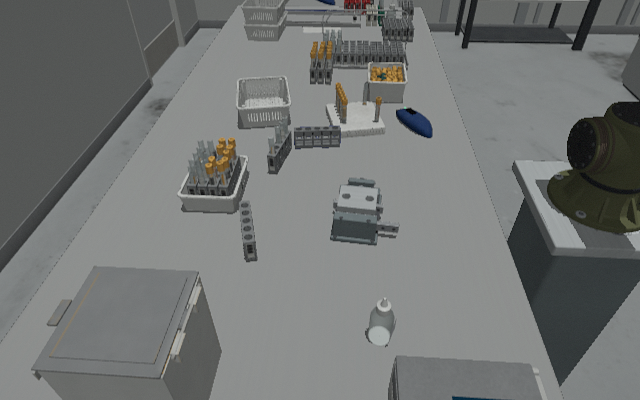

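View pics/top0.png

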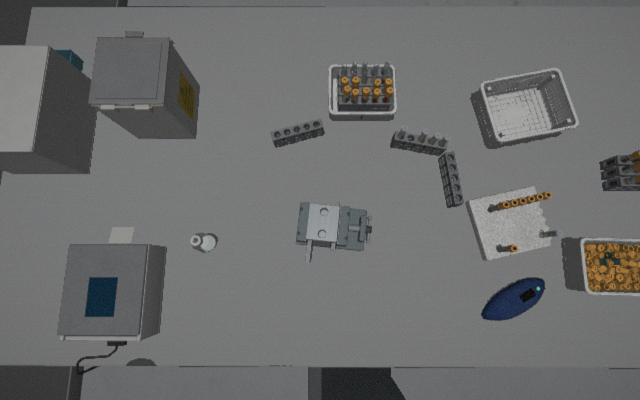

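Side: vise near (357,212), with a strip sticking out toward the robot at (388,229). Top: vise near (330,225), with the strip at (310,255), so it is in the left (+y) channel. I'll zoom in on both.

```bash
python3 - <<'E'
import cv2,numpy as np
a=cv2.imread("pics/side0.png")[165:255,310:415]; b=cv2.imread("pics/top0.png")[190:275,280:385]
f=lambda i:cv2.resize(i,(735,int(i.shape[0]*7)),interpolation=cv2.INTER_CUBIC)
cv2.imwrite("pics/z1.png",f(b)); cv2.imwrite("pics/z2.png",f(a)[:600])
E
```

```text
(no output)
```

View pics/z1.png

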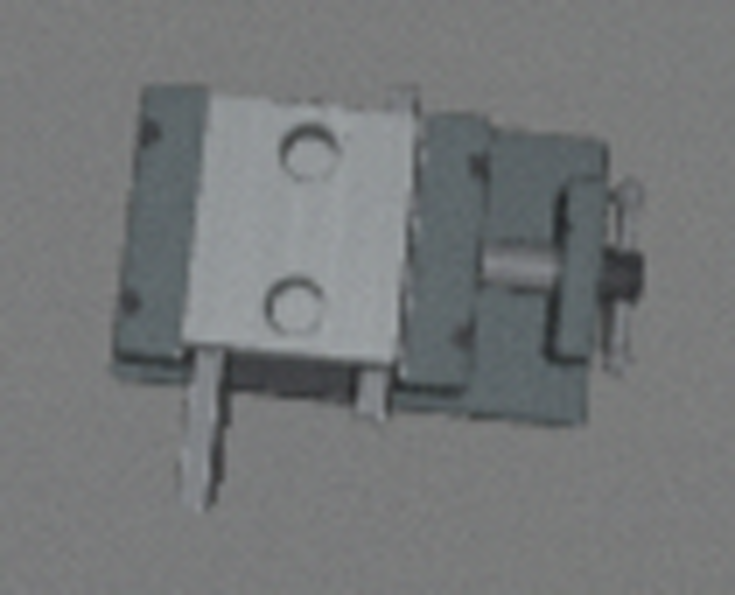

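View pics/z2.png

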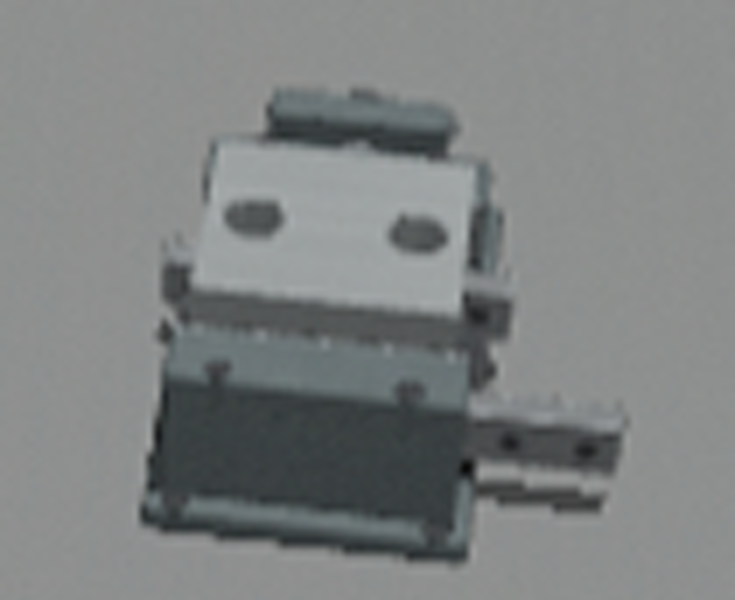

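Zoomed, the left (+y) strip sticks out about 30 mm, with its end at zoom-top (197,503) and zoom-side (620,440). The right strip is home. The block is higher on its left or right by an amount I still have to fit. I'll solve vise pose, strip offset and block heights jointly.

```bash
cat > fit.py <<'E'
import numpy as np
from station import get_calibration
from scipy.optimize import least_squares
C={n:get_calibration(n) for n in("top","side")}; O={"top":(280,190),"side":(310,165)}
def proj(n,X):
    c=C[n]; p=c["intrinsics"]@(c["R"]@X+c["t"]); return p[:2]/p[2]
def w(p,x,y,z): c,s=np.cos(p[2]),np.sin(p[2]); return np.array([p[0]+c*x-s*y,p[1]+s*x+c*y,z])
# obs: cam, zoom px, point fn of p=[vx,vy,yaw,d,zL,zR]
J=lambda x,y:(lambda p:w(p,x,y,64))
B=lambda x,s:(lambda p:w(p,x,34*s,p[4] if s>0 else p[5]))
S=lambda y,z:(lambda p:w(p,-56-p[3],y,z))
obs=[("top",(145,85),J(45,58)),("top",(115,357),J(-45,58)),("top",(490,120),J(45,-58)),("top",(468,388),J(-45,-58)),
("top",(210,95),B(40,1)),("top",(183,342),B(-40,1)),("top",(417,113),B(40,-1)),("top",(397,360),B(-40,-1)),
("side",(165,380),J(45,58)),("side",(468,410),J(-45,58)),
("side",(190,290),B(40,1)),("side",(465,315),B(-40,1)),("side",(213,140),B(40,-1)),("side",(478,160),B(-40,-1)),
("top",(183,503),S(33,38)),("top",(210,508),S(23,38)),("side",(615,432),S(33,38)),("side",(612,472),S(33,18)),("side",(628,408),S(23,38))]
def res(p): return np.concatenate([proj(n,f(p))-((np.array(z)+.5)/7-.5+O[n]) for n,z,f in obs])
r=least_squares(res,[500,0,-.1,30,80,80],loss="soft_l1")
p=r.x
if __name__=="__main__":
    np.set_printoptions(precision=2,suppress=True)
    print(p); print(res(p).reshape(-1,2))
    for nm,a in dict(stripend=(-56-p[3],28,28),bed=(0,0,18),L=(0,20,80),R=(0,-20,80)).items(): print(nm,w(p,*a))
E
python3 fit.py
```

```text
[ 569.5   118.59 -509.03   33.91   77.09   80.85]
[[-0.68 -0.81]
 [-0.47 -0.76]
 [ 0.02 -1.28]
 [ 0.12 -0.43]
 [-0.03 -0.15]
 [ 0.33 -0.27]
 [ 0.26 -0.28]
 [ 0.17 -0.13]
 [ 0.35 -0.82]
 [ 1.03 -0.54]
 [ 0.8  -0.11]
 [ 0.2   0.19]
 [ 1.51 -0.2 ]
 [ 0.36  0.37]
 [-0.7  -0.38]
 [-0.25 -0.68]
 [ 1.22 -0.56]
 [ 0.59  0.51]
 [-0.54 -0.37]]
stripend [482.49 154.62  28.  ]
bed [569.5  118.59  18.  ]
L [571.31 138.51  80.  ]
R [567.69  98.68  80.  ]
```

```bash
cat > st.py <<'E'
import numpy as np
from fit import p
from station import bot
from scipy.spatial.transform import Rotation as R
np.set_printoptions(precision=2,suppress=True)
s=bot.read_state(); d=s["tool_pos"]-[p[0],p[1],0]; yaw=(p[2]+np.pi)%(2*np.pi)-np.pi
Z=R.from_euler("z",yaw); M=R.from_quat(s["orientation"]).as_matrix()
print("clock %.2f vise-frame TCP"%s["clock"],Z.inv().apply(d),"toolx-yaw deg %.2f"%np.degrees(np.arctan2(M[1,0],M[0,0])-yaw),"tilt",M[:2,2],"F vise",Z.inv().apply(s["contact_force"]),"w",s["grip_width"])
E
python3 -m inch '-1 0 0 0 -5.4; -1 0 0 0 -5.3; -1 0 0 0 0' ; python3 st.py
```

```text
clock: 0.4
tool_pos: [164.4, 576.8, 230.7]
orientation: [0.999, -0.045, -0.0, 0.0]
contact_force: [0.9, 0.3, -0.7]
grip_width: 44.1
grip_force: 0.0
clock 0.40 vise-frame TCP [-444.87  419.7   230.74] toolx-yaw deg 0.02 tilt [-0. -0.] F vise [ 0.85  0.36 -0.71] w 44.1482220235915
```

```bash
python3 -m inch '-1 2 2.4 0 0; -1 3 3.6 0 0; -1 3.2 3.9 0 0; -1 3.2 3.9 0 0; -1 3.2 3.9 0 0; -1 3.2 3.9 0 0; -1 3.2 3.9 0 0; -1 3.2 3.9 0 0; -1 3.2 3.9 0 0; -1 3.1 3.8 0 0' >/dev/null;  python3 -m inch '-1 1.5 1.8 2 0; -1 0.4 0.3 4 0;-1 0 0 4 0;-1 0 0 3 0;-1 0 0 1 0;-1 0 0 0 0' >/dev/null; python3 st.py
```

```text
clock 2.00 vise-frame TCP [-123.42   29.6    90.38] toolx-yaw deg -0.10 tilt [-0. -0.] F vise [ 0.81  0.26 -0.71] w -0.11097123044550387
```

```bash
python3 -m inch '-1 0 0.16 3 0;-1 0 0 3 0;-1 0 0 0.9 0;-1 0 0 0 0;-1 0 0 0 0' >/dev/null; python3 st.py; python3 - <<'E'
from station import grab_frame
import cv2,numpy as np
f=lambda n,y,x:cv2.resize(grab_frame(n)[y:y+85,x:x+110,::-1],(550,425),interpolation=cv2.INTER_CUBIC)
cv2.imwrite("pics/a.png",cv2.resize(np.hstack([f("top",195,270),f("side",180,320)]),(800,309)))
E
```

```text
clock 2.50 vise-frame TCP [-121.78   29.36   24.68] toolx-yaw deg -0.01 tilt [0. 0.] F vise [ 0.07 -0.53  1.59] w -0.08370468630156956
```

View pics/a.png

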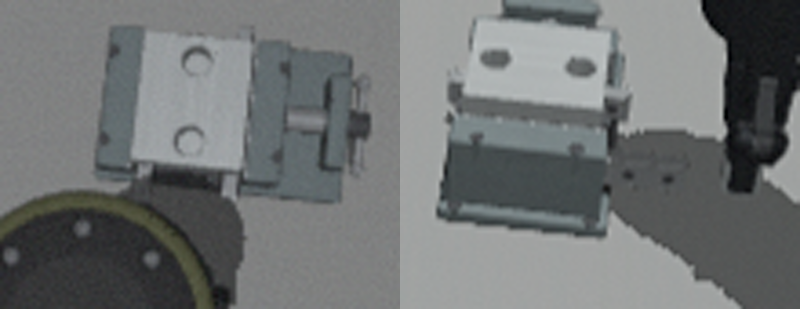

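The fingers (side view, x≈740) stand clear of the strip end (≈685), at the right height and in line with it. I'll approach until contact.

```bash
python3 -m inch '-1 0.8 0.1 0.2 0;-1 0.6 0 0 0;-1 0.2 0 0 0;-1 0 0 0 0' >/dev/null; python3 st.py; for i in 1 2 ; do python3 -m inch '-1 0.3 0 0 0;-1 0 0 0 0'>/dev/null; python3 st.py; done;  python3 -m inch '-1 0.3 0 0 0;-1 0.3 0 0 0;-1 0 0 0 0'>/dev/null; python3 st.py
```

```text
clock 3.00 vise-frame TCP [-106.59   27.32   20.21] toolx-yaw deg -0.06 tilt [-0. -0.] F vise [0.12 0.58 0.36] w 0.17055450339728984
clock 3.20 vise-frame TCP [-103.78   27.43   20.26] toolx-yaw deg -0.03 tilt [-0. -0.] F vise [ 0.17 -0.47  0.61] w 0.15695256179544376
clock 3.40 vise-frame TCP [-100.84   27.48   20.26] toolx-yaw deg -0.03 tilt [-0. -0.] F vise [ 0.14  0.53 -0.1 ] w -0.31956143360231626
clock 3.70 vise-frame TCP [-94.63  27.48  20.27] toolx-yaw deg -0.03 tilt [ 0. -0.] F vise [ 0.69  0.13 -0.47] w 0.519232531402358
```

```bash
for i in 1 2 3 4 5; do python3 -m inch '-1 0.3 0 0 0;-1 0 0 0 0'>/dev/null; python3 st.py; done; python3 - <<'E'
from station import grab_frame
import cv2,numpy as np
f=lambda n,y,x:cv2.resize(grab_frame(n)[y:y+85,x:x+110,::-1],(770,595),interpolation=cv2.INTER_CUBIC)
cv2.imwrite("pics/b.png",f("side",165,310))
E
```

```text
clock 3.90 vise-frame TCP [-91.62  27.49  20.33] toolx-yaw deg -0.03 tilt [ 0. -0.] F vise [ 0.21  0.49 -0.7 ] w -0.17911312541432553
clock 4.10 vise-frame TCP [-88.64  27.52  20.34] toolx-yaw deg -0.03 tilt [ 0. -0.] F vise [-0.08 -1.03  0.31] w 0.352787520844625
clock 4.30 vise-frame TCP [-85.62  27.54  20.35] toolx-yaw deg -0.02 tilt [ 0. -0.] F vise [-0.14  0.36 -0.62] w 0.4259345549843482
clock 4.50 vise-frame TCP [-82.64  27.5   20.31] toolx-yaw deg -0.03 tilt [ 0. -0.] F vise [1.02 0.29 0.46] w -0.33825990249255977
clock 4.70 vise-frame TCP [-79.61  27.53  20.38] toolx-yaw deg -0.03 tilt [ 0. -0.] F vise [-0.3   0.04  0.02] w -0.13463242533735154
```

View pics/b.png

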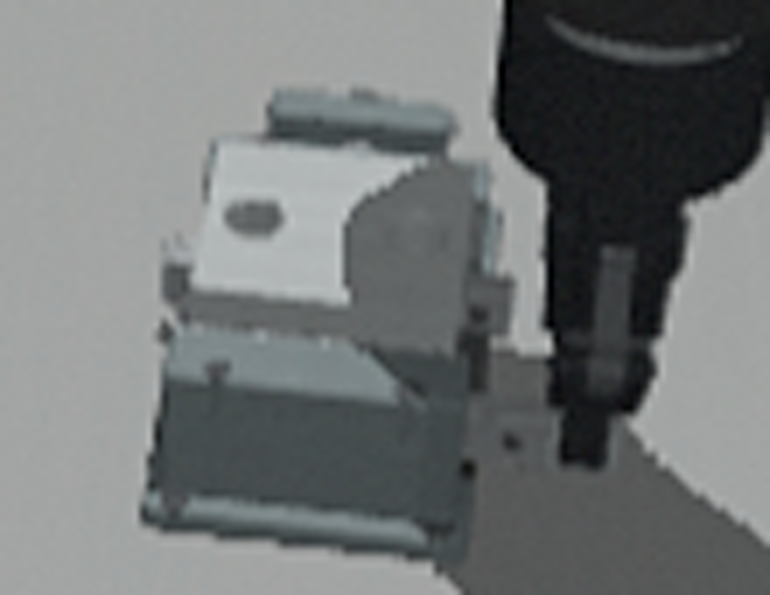

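The strip's visible hole is at zoom (515,440). Either the strip has slid about 20 mm, or it has not moved and the fingers stand in front of it. The hole spacing makes this ambiguous, so I'll push 6 mm more and look again.

```bash
python3 -m inch '-1 0.3 0 0 0;-1 0.3 0 0 0;-1 0 0 0 0'>/dev/null; python3 st.py; python3 - <<'E'
from station import grab_frame
from fit import *
import cv2
f=lambda n,y,x:cv2.resize(grab_frame(n)[y:y+60,x:x+55,::-1],(550,600),interpolation=cv2.INTER_CUBIC)
cv2.imwrite("pics/c.png",f("side",195,365))
for x,y,z in ((-73.6,27.5,20),(-73.6,42,20)): print((proj("side",w(p,x,y,z))-(365,195))*10)
E
```

```text
clock 5.05 vise-frame TCP [-73.53  27.52  20.34] toolx-yaw deg -0.03 tilt [ 0. -0.] F vise [ 0.6  -0.33  0.33] w 0.4605256049674907
[250.47044503 342.31241419]
[248.02356151 389.76689038]
```

View pics/c.png

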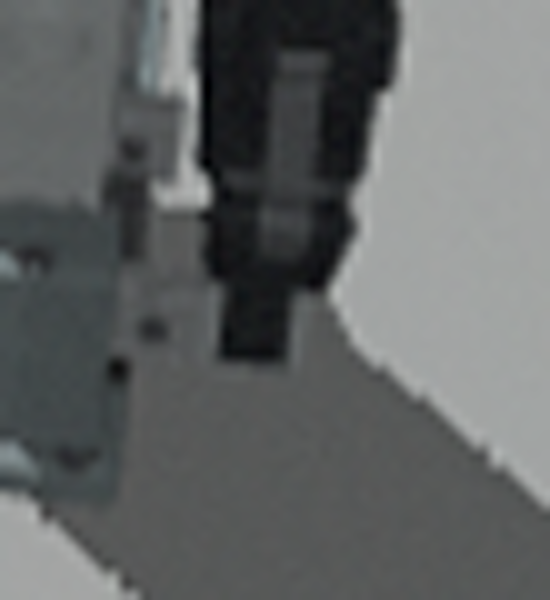

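The hole moved to (152,328) in the 10x crop, about 7 mm, so the fingers are pushing the strip. 7 to 10 mm remain. I'll push 7 mm, back off and measure.

```bash
python3 -m inch '-1 0.3 0 0 0;-1 0.3 0 0 0;-1 0.1 0 0 0;-1 0 0 0 0'>/dev/null; python3 st.py; python3 -m inch '-1 -2 0 0 0;-1 -4 0 0 0;-1 -5 0 -4 0;-1 -5 0 -5 0;-1 -4 0 -5 0;-1 0 0 0 0'>/dev/null; python3 - <<'E'
from station import grab_frame
import cv2,numpy as np
from fit import *
g=lambda n:np.mean([grab_frame(n)[:,:,::-1].astype(float) for _ in range(3)],0).astype(np.uint8)
t=g("top")[235:260,295:345]; s=g("side")[195:240,365:395]
cv2.imwrite("pics/d.png",np.vstack([cv2.resize(t,(600,300),interpolation=2),cv2.resize(s[:,:],(200,300),interpolation=2).repeat(1,0).__class__ and cv2.copyMakeBorder(cv2.resize(s,(200,300),interpolation=2),0,0,0,400,0)]))
for e in (-62,-59,-56,-53):
  for y in (28,-28):
    print(e,y,((proj("top",w(p,e,y,38))-(295,235)+.5)*12-.5),((proj("side",w(p,e,y+5,38))-(365,195)+.5)*6.667-.5+[0,300]))
E
python3 st.py
```

```text
clock 5.50 vise-frame TCP [-66.68  27.51  20.34] toolx-yaw deg -0.03 tilt [ 0. -0.] F vise [-0.66 -0.1  -0.31] w 0.06855020569873545
-62 28 [165.70295208 174.79698506] [137.8573101  498.39417369]
-62 -28 [453.49936313 201.80401595] [145.31954621 382.63024685]
-59 28 [167.2195898 159.2423962] [128.30273274 497.39948281]
-59 -28 [454.82193821 186.20573976] [136.18567476 381.72764535]
-56 28 [168.73416099 143.70900162] [118.75643761 496.40565417]
-56 -28 [456.14270826 170.62875185] [127.05936983 380.82579156]
-53 28 [170.24666986 128.19675804] [109.21841394 495.41268664]
-53 -28 [457.46167698 155.07300868] [117.940622   379.92468455]
clock 6.40 vise-frame TCP [-232.54   26.99  124.63] toolx-yaw deg -0.08 tilt [-0. -0.] F vise [ 0.91  0.3  -0.25] w 0.15582816907545163
```

View pics/d.png

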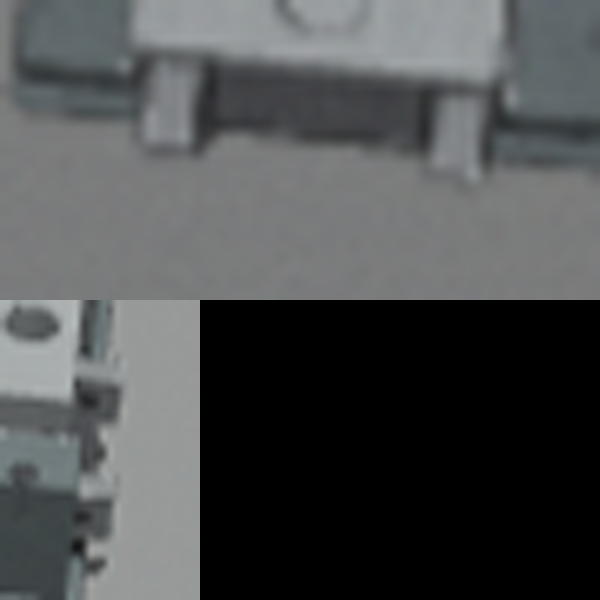

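The strips' near ends (top crop rows 151 and 181, expected 144 and 171 for home) are in line to under 1 mm, and about 1.5 mm from nominal. The strip is home. Next I press the high right side.

```bash
python3 -m inch '-1 2 0.4 0 0;-1 4 0.9 0 0;-1 4.5 0.9 0 0;-1 4.5 0.9 0 0;-1 4 0.8 0 0;-1 3 0.6 0.5 0;-1 1 0.2 1 0;-1 0 0 1 0;-1 0 0 0 0;-1 0 0 0 0' >/dev/null; python3 st.py
```

```text
clock 7.40 vise-frame TCP [ -3.44 -19.44 100.59] toolx-yaw deg 0.02 tilt [-0. -0.] F vise [ 0.05 -0.23 -0.1 ] w 0.47493392283187374
```

```bash
python3 -m inch '-1 0.3 0.05 1 0;-1 0 0 0.6 0;-1 0 0 0 0;-1 0 0 0 0' >/dev/null; python3 st.py; for i in 1 2 3; do python3 -m inch '-1 0 0 0.1 0;-1 0 0 0.1 0'>/dev/null; python3 st.py; done
```

```text
clock 7.80 vise-frame TCP [  0.21 -19.95  84.93] toolx-yaw deg -0.00 tilt [-0. -0.] F vise [0.35 1.13 0.52] w -0.16479203251684957
clock 8.00 vise-frame TCP [  0.55 -19.9   83.29] toolx-yaw deg -0.02 tilt [0. 0.] F vise [0.17 0.09 0.26] w 0.0975732356817502
clock 8.20 vise-frame TCP [  0.44 -20.    80.95] toolx-yaw deg -0.03 tilt [ 0. -0.] F vise [ 0.16 -0.31 -0.08] w 0.1597293069809764
clock 8.40 vise-frame TCP [  0.49 -20.5   79.99] toolx-yaw deg -0.02 tilt [ 0. -0.] F vise [-4.03 -2.91  8.7 ] w 0.16253706921410152
```

```bash
for i in 1 2 3 4; do python3 -m inch '-1 0 0 0.1 0;-1 0 0 0 0'>/dev/null; python3 st.py; done
```

```text
clock 8.60 vise-frame TCP [  0.49 -20.99  79.61] toolx-yaw deg -0.03 tilt [ 0. -0.] F vise [-4.24 -3.35  9.26] w 0.20133882119281446
clock 8.80 vise-frame TCP [  0.52 -21.    78.93] toolx-yaw deg -0.02 tilt [ 0. -0.] F vise [-5.42 -3.5   9.53] w -0.021098975111544693
clock 9.00 vise-frame TCP [  0.5  -21.03  78.01] toolx-yaw deg -0.02 tilt [ 0. -0.] F vise [-5.19 -3.36 10.06] w 0.0013543615295018986
clock 9.20 vise-frame TCP [  0.53 -21.05  77.06] toolx-yaw deg -0.03 tilt [ 0. -0.] F vise [-6.01 -3.17  9.74] w -0.10464544380125526
```

```bash
for i in 1 2 3 4 5; do python3 -m inch '-1 0 0 0.08 0;-1 0 0 0 0'>/dev/null; python3 st.py; done
```

```text
clock 9.40 vise-frame TCP [  0.51 -21.07  76.23] toolx-yaw deg -0.02 tilt [ 0. -0.] F vise [-5.98 -2.9   9.83] w -0.39384014650486765
clock 9.60 vise-frame TCP [  0.51 -21.03  75.47] toolx-yaw deg -0.02 tilt [ 0. -0.] F vise [-5.53 -3.83 11.  ] w -0.29214764267908694
clock 9.80 vise-frame TCP [  0.51 -21.03  74.64] toolx-yaw deg -0.02 tilt [ 0. -0.] F vise [-5.14 -3.5  10.29] w 0.286210968046831
clock 10.00 vise-frame TCP [  0.52 -21.04  73.99] toolx-yaw deg -0.02 tilt [ 0. -0.] F vise [-6.16 -3.74 10.82] w -0.11690235051650322
clock 10.20 vise-frame TCP [  0.53 -21.11  73.67] toolx-yaw deg -0.02 tilt [ 0. -0.] F vise [-6.7  -4.01 13.73] w 0.2143016233366202
```

```bash
python3 -m inch '-1 0 0 0.05 0;-1 0 0 0 0'>/dev/null; python3 st.py; python3 -m inch '-1 0 0 -0.6 0;-1 0 0 -0.6 0;-1 0 -2 0 0;-1 0 -2 0 0;-1 0 0 0 0;-1 0 0 0.3 0;-1 0 0 0 0;-1 0 0 0 0'>/dev/null; python3 st.py;for i in 1 2 3 4; do python3 -m inch '-1 0 0 0.1 0;-1 0 0 0.1 0;-1 0 0 0 0'>/dev/null; python3 st.py; done
```

```text
clock 10.40 vise-frame TCP [  0.55 -21.13  73.54] toolx-yaw deg -0.01 tilt [ 0. -0.] F vise [-8.23 -4.5  14.54] w -0.15633456262321307
clock 11.20 vise-frame TCP [ 0.25 19.76 79.01] toolx-yaw deg -0.03 tilt [-0. -0.] F vise [ 0.82 -1.03 -0.21] w -0.046904195385378676
clock 11.50 vise-frame TCP [ 0.37 19.73 77.26] toolx-yaw deg -0.04 tilt [-0. -0.] F vise [0.31 0.25 0.01] w -0.05998633910813965
clock 11.80 vise-frame TCP [ 0.31 19.9  75.22] toolx-yaw deg -0.03 tilt [-0. -0.] F vise [-0.03  0.7  -0.  ] w -0.19478243120364283
clock 12.10 vise-frame TCP [ 0.5  20.17 73.73] toolx-yaw deg -0.01 tilt [0. 0.] F vise [0.42 1.16 2.3 ] w 0.1982104458703515
clock 12.40 vise-frame TCP [ 0.58 20.51 73.46] toolx-yaw deg 0.02 tilt [0. 0.] F vise [-6.28  1.63 10.26] w 0.08455464445195057
```

```bash
for i in 1 2 3; do python3 -m inch '-1 0 0 0.07 0;-1 0 0 0 0'>/dev/null; python3 st.py; done
```

```text
clock 12.60 vise-frame TCP [ 0.61 20.62 73.38] toolx-yaw deg 0.03 tilt [0. 0.] F vise [-7.05  1.08 12.58] w 0.12166296271517686
clock 12.80 vise-frame TCP [ 0.64 20.73 73.24] toolx-yaw deg 0.03 tilt [0. 0.] F vise [-9.49  0.7  14.59] w 0.44559227177846894
clock 13.00 vise-frame TCP [ 0.66 20.85 73.01] toolx-yaw deg 0.04 tilt [0. 0.] F vise [-10.66   3.11  16.81] w 0.28762123971645603
```

```bash
python3 -m inch '-1 0 0 -0.4 0;-1 0 0 -0.4 0;-1 0 1 0 0;-1 0 1 0 0;-1 0 0 0 0;-1 0 0 0.3 0;-1 0 0 0.2 0;-1 0 0 0 0;-1 0 0 0 0'>/dev/null; python3 st.py;for i in 1 2 3 4; do python3 -m inch '-1 0 0 0.1 0;-1 0 0 0 0'>/dev/null; python3 st.py; done
```

```text
clock 13.90 vise-frame TCP [ 0.59 -0.42 73.55] toolx-yaw deg -0.01 tilt [ 0. -0.] F vise [-3.19 -2.28  7.07] w 0.11494892619461893
clock 14.10 vise-frame TCP [ 0.61 -0.42 73.52] toolx-yaw deg 0.00 tilt [ 0. -0.] F vise [-6.89 -2.56 11.17] w -0.16975771869517733
clock 14.30 vise-frame TCP [ 0.64 -0.44 73.44] toolx-yaw deg 0.01 tilt [ 0. -0.] F vise [-9.41 -2.29 15.88] w 0.23128460108500482
clock 14.50 vise-frame TCP [ 0.65 -0.42 73.15] toolx-yaw deg 0.03 tilt [ 0. -0.] F vise [-11.23  -1.98  18.83] w -0.4690421841865003
clock 14.70 vise-frame TCP [ 0.71 -0.41 72.89] toolx-yaw deg 0.03 tilt [ 0. -0.] F vise [-12.73  -2.74  21.78] w -0.04365217923822286
```

```bash
for i in 1 2 ; do python3 -m inch '-1 0 0 0.07 0;-1 0 0 0 0'>/dev/null; python3 st.py; done
```

```text
clock 14.90 vise-frame TCP [ 0.72 -0.42 72.72] toolx-yaw deg 0.04 tilt [ 0. -0.] F vise [-15.26  -3.1   24.26] w 0.04654610875371341
clock 15.10 vise-frame TCP [ 0.73 -0.41 72.53] toolx-yaw deg 0.05 tilt [ 0. -0.] F vise [-16.64  -2.79  26.71] w 0.2553465287136586
```

```bash
python3 -m inch '-1 0 0 -0.4 0;-1 0 0 -0.4 0;-1 0 1 0 0;-1 0 1 0 0;-1 0 0 0 0;-1 0 0 0.3 0;-1 0 0 0.2 0;-1 0 0 0 0;-1 0 0 0 0'>/dev/null; python3 st.py; for i in 1 2; do python3 -m inch '-1 0 0 0.05 0;-1 0 0 0 0'>/dev/null; python3 st.py; done
python3 -m inch '-1 0 0 -0.4 0;-1 0 0 -0.4 0;-1 0 -2 0 0;-1 0 -2 0 0;-1 0 0 0 0;-1 0 0 0.3 0;-1 0 0 0.3 0;-1 0 0 0 0;-1 0 0 0 0'>/dev/null; python3 st.py; for i in 1 2; do python3 -m inch '-1 0 0 0.05 0;-1 0 0 0 0'>/dev/null; python3 st.py; done
```

```text
clock 16.00 vise-frame TCP [  0.7  -21.08  72.47] toolx-yaw deg -0.02 tilt [ 0. -0.] F vise [-7.25 -4.   12.22] w 0.00736919372896136
clock 16.20 vise-frame TCP [  0.72 -21.06  72.44] toolx-yaw deg -0.01 tilt [ 0. -0.] F vise [-8.03 -5.1  15.64] w 0.030791621206821475
clock 16.40 vise-frame TCP [  0.71 -21.08  72.37] toolx-yaw deg -0.00 tilt [ 0. -0.] F vise [-9.84 -3.51 17.63] w 0.15334017081302598
clock 17.30 vise-frame TCP [ 0.47 21.1  72.46] toolx-yaw deg 0.02 tilt [0. 0.] F vise [-4.94  3.36  8.55] w 0.06762488827795819
clock 17.50 vise-frame TCP [ 0.46 21.11 72.43] toolx-yaw deg 0.03 tilt [0. 0.] F vise [-6.63  3.74 10.4 ] w -0.15095735801298116
clock 17.70 vise-frame TCP [ 0.52 21.13 72.44] toolx-yaw deg 0.03 tilt [0. 0.] F vise [-8.44  3.   13.37] w 0.3452550231646797
```

Both sides sit within 0.1 mm of each other and feel stiff. I'll give one last press in the middle, retreat upward and check.

```bash
python3 -m inch '-1 0 0 -0.4 0;-1 0 0 -0.4 0;-1 0 1 0 0;-1 0 1.1 0 0;-1 0 0 0 0;-1 0 0 0.3 0;-1 0 0 0.3 0;-1 0 0 0.1 0;-1 0 0 0 0;-1 0 0 0 0'>/dev/null; python3 st.py; for i in 1 2 3; do python3 -m inch '-1 0 0 0.1 0;-1 0 0 0 0'>/dev/null; python3 st.py; done
```

```text
clock 18.70 vise-frame TCP [ 0.51 -1.34 72.62] toolx-yaw deg 0.01 tilt [ 0. -0.] F vise [-5.22 -2.33  9.32] w -0.01946906344433866
clock 18.90 vise-frame TCP [ 0.54 -1.32 72.56] toolx-yaw deg 0.02 tilt [ 0. -0.] F vise [-7.57 -1.7  14.26] w 0.3921294447018055
clock 19.10 vise-frame TCP [ 0.6  -1.35 72.53] toolx-yaw deg 0.03 tilt [ 0. -0.] F vise [-10.29  -2.51  18.13] w 0.1910999791681189
clock 19.30 vise-frame TCP [ 0.61 -1.33 72.5 ] toolx-yaw deg 0.04 tilt [ 0. -0.] F vise [-13.49  -3.47  23.02] w 0.15610552761916272
```

```bash
python3 -m inch '-1 0 0 0.06 0;-1 0 0 0 0'>/dev/null; python3 st.py; python3 -m inch '-1 0 0 -1 0;-1 0 0 -3 0;-1 0 0 -4 0;-1 -4 0 -3 0;-1 -4 0 0 0;-1 -4 0 0 0;-1 -4 0 0 0;-1 -4 0 0 0;-1 -2 0 0 0;-1 0 0 0 0'>/dev/null; python3 st.py; python3 - <<'E'
from station import grab_frame
import cv2,numpy as np
f=lambda n,y,x:cv2.resize(grab_frame(n)[y:y+85,x:x+100,::-1],(400,340),interpolation=cv2.INTER_CUBIC)
cv2.imwrite("pics/e.png",np.hstack([f("top",190,280),f("side",165,310)]))
E
```

```text
clock 19.50 vise-frame TCP [ 0.62 -1.31 72.48] toolx-yaw deg 0.05 tilt [ 0. -0.] F vise [-15.04  -3.19  25.35] w 0.010999544838340248
clock 20.50 vise-frame TCP [-220.98   -0.33  177.87] toolx-yaw deg 0.15 tilt [0. 0.] F vise [ 0.39 -0.02  0.03] w 0.3211869465744517
```

View pics/e.png

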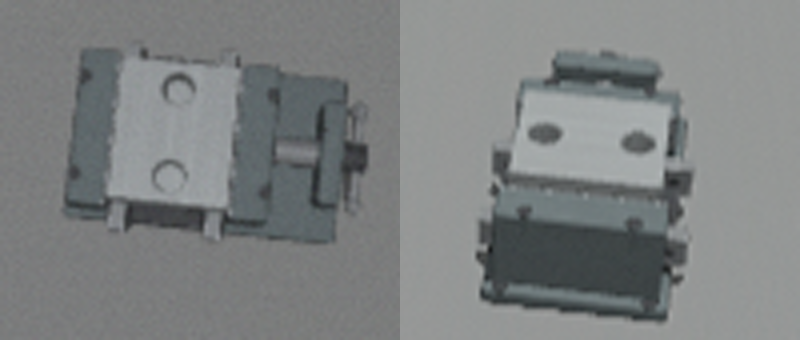

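The block lies level and low. Strip ends are in line at both ends: near ends at (117,230) and (213,240), parallel to the vise's tilt, and far ends at (140,48) and (233,55). I'm handing in.

```bash
python3 -m inch '-1 0 0 0 0;-1 0 0 0 0;-1 0 0 0 0'>/dev/null; python3 -c "
from station import workorder; print(workorder.close_job())"
```

```text
the job is handed in; nothing more can be done
None
```

The job is handed in, with no verdict returned: the pulled-out left strip is back in line with its neighbour, and the block is pressed level on both strips (sides within about 0.1 mm), with at most about 32 N measured on it.

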